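# Close the hinge-screw jar snug

### The job

Put the loose lid on the square jar of hinge screws that stands in its bench block: let the lid's lugs drop into the gaps round the neck, then turn it clockwise until it is just snug on the rubber ring, without overtightening it. Let go, and leave the other things on the bench where they lie.

Things in the scene. Friction and masses are not known exactly. Their poses are not given: they have to be found in the camera images.
- jar: Square glass jar (70 x 70 mm, shoulder 87 mm above the bench) with brass screws in it, standing in the rubber-lined pocket of a plywood block (100 x 100 x 34 mm) fixed to the bench. It cannot lift and twists only a few degrees under load (about 6 N m per rad). Origin: on the neck axis, at bench level; z up, x and y along the sides. Its yaw does not tell where the neck lugs start. It may be left or right of the lid.
- mouth (a point): Middle of the open round mouth, 108 mm above the bench, level with the top of the black rubber ring (38 mm across; worn or swollen by up to 0.7 mm). Four glass lugs round the neck, 52 mm across, 90 deg apart, starts unknown: each spans 62 deg and falls 4.2 mm clockwise, with 28 deg gaps between. Lid lugs lying on top of them hold the lid 3 to 8 mm high; in the gaps the lid drops to its seat (lid 13 mm below this point).
- lid: Steel lid, 12-sided, 62 mm across flats (flats face 0, 30, 60.. deg in its frame), 16.5 mm high, about 120 g, lying open side down on the bench. Origin: centre of its lower edge, z up. Skirt 13 mm deep inside, bore 55 mm; four inward lugs at the lower edge (3 mm high, 4.5 mm wide, on its x and y axes) leave 43 mm free. Turned back (anticlockwise) on the neck, it drops at the gap within 90 deg.
- lidtop (a point): Middle of the lid's top, 16.5 mm above lid. Tighten clockwise seen from above: from the gap it turns 5 to 50 deg freely (under 0.1 N m), then is drawn down up to 1.5 mm while the torque climbs over 20 to 25 deg. Snug is about 0.45 N m while turning slowly (0.35 to 0.55); above 0.6 the ring is crushed, and soon after the lugs jump off. The torque sags slowly when the turning stops; once snug the lid stays put when let go.
- hinge: Bystander: nickel concealed cupboard hinge, about 110 x 52 x 21 mm, lying loose. Origin under the hinge cup.
- driver: Bystander: screwdriver lying loose on the bench, origin on the bench under its middle.
- tape: Bystander: black tape measure, 66 x 30 x 60 mm, standing loose. Origin: centre of its underside.
- offcut: Bystander: walnut offcut, 130 x 55 x 19 mm, lying loose. Origin: centre of its underside.
Not all that is in view belongs to the job. What is shaped like the lid but turquoise is not meant.

How it is judged:
By the outcome, as a careful person would: the job done as asked, in the order asked, and still so for the second after the job is handed in, with the robot touching nothing.
It also fails if it takes over 58 s, if anything falls off the work surface, if the arm or the gripper's body presses on something with over 40 N, if the wrist force passes 120 N, or if a joint passes its speed limit or range.

### The arm

A 6-joint arm with a two-finger parallel gripper is mounted at the origin on the work surface. World frame = base frame: x ahead of the robot, y to its left, z up, the work surface at z = 0. Lengths are in mm, angles in degrees, forces in N, time in s.
With the tool pointing down it reaches from about 350 to 850 mm from the base axis. Payload 8.1 kg.
Tool frame: the origin (TCP) lies midway between the tips of the shut fingers; the grasp point (between the pads) lies 19 mm behind it (hold_point_z is the distance from the TCP to the grasp point, in mm); z points along the fingers, y is the direction in which the jaws open and shut (so a half turn about z gives the same grasp; the last joint's range is limited). The gripper opens to 85 mm and grips with 20 to 120 N. Pads are 22 mm wide; open, the fingers measure 114 mm over their backs; the gripper's body (76 mm by 85 mm) begins 54 mm behind the grasp point. The pads swing forward as they close: fully open they stand 13 mm farther back than shut.
Start: joints at [-80.294, 7.471, 85.268, -0, 87.261, -4.893], TCP at [151.251, -580.628, 231.292] pointing down, gripper open.
Joint ranges: [-169.43, 169.43], [-51.17, 129.36], [1.28, 143.12], [-76.62, 256.62], [0, 156.53], [-152.29, 152.29]. Speed limits (degrees/s): [136.94, 136.94, 159.86, 180, 180, 180].

### API

Orientations are given as [roll, pitch, yaw] about the fixed x, y, z axes, in that order (R = Rz(yaw) Ry(pitch) Rx(roll)).
In Python, from bench import sense, snapshot, camera_params, hand_in, hold_point_z gives the robot as it stands.
- The arm moves only by the tool servo_tool, never from a script. Its argument "motion" is a list of rows, each a list of 7 numbers: the finger opening in mm, from 0 to 85.4, then the shift along the tool's x, y, z in mm, then the turn, a rotation vector about the tool's x, y, z in rad. A call has 1 to 10 rows; each row shifts and turns the pose as measured when the row begins, along the tool's axes as they then stand; what a row does not reach is not made up. A row lasts 1/10 s, in which the tool goes at most 50 mm and 8.59 degrees, less where a joint would pass 70% of its speed; a pose out of reach is approached as far as the arm can. A call with a gripper value outside its range is refused whole. The fingers move at their own pace and stop on an object; "force" is the grip in N (left out, the last holds). Time passes only in rows, so rows that do not move let the fingers close. It gives the time, the measured TCP pose, the force and the opening at its end, in the units of the state.
- sense(): the state, without advancing time (a new reading comes with each control period).
- snapshot(name): name is "scene" or "top" or "wrist"; returns the picture (480x640x3 uint8, blue, green, red); there is no depth.
- camera_params(name): a dict with "fx", "fy", "cx", "cy" (pixels), "R" (3x3) and "t" (3): a world point X has camera coordinates R X + t; the wrist camera has in their place "tool_from_camera" (4x4, takes a point from camera to tool coordinates, whose origin is the TCP and whose axes are the flange's). Camera axes: x right, y down, z forward; pixel columns grow to the right and rows downward; lengths in mm; the calibration is good to about 2 mm. A picture is of the moment at which its call begins: read the wrist's pose just before it. camera_params takes no time and is no camera call.
- hand_in(): hands the job in, once; it reports no verdict.
The state is a dict: "time": time; "joint_pos": joint angles; "qd": joint speeds; "joint_efforts": joint torques, N m; "tool_pos": TCP position; "tcp_rot": TCP orientation; "ft_force": force on the tool from outside, world axes, zero at the start; "wrist_torque": the same for the moment, N m; "finger_gap": finger opening in mm.
Only numpy, scipy, OpenCV 4.12 (cv2) and the standard library are available. Lean on these libraries where they do the work, as an engineer would, in place of code of your own. Each camera call takes 0.05 s, during which the arm holds its last target. There are 200 camera calls.

## Working session

There is one attempt and no reset: what is moved stays moved. The work goes in short steps, Python scripts to look and compute and a tool call to move; the robot and the scene stay as the last step left them, time stands still between calls to the robot, and variables do not carry over. Pictures are saved under pics/ and viewed, about 8 in all and at most 12, crops included, and the job is handed in when it is done.

Besides the shell and the picture viewer there is one more tool, called after "Request:" in YAML: its name, and indented under it one key for each argument. servo_tool: Moves the arm, as the interface text tells. Its arguments: {"type":"object","properties":{"motion":{"type":"array"},"force":{"type":"number"}},"required":["motion"]}

```bash
ls; mkdir -p pics; python3 - <<'E'
from bench import *
import cv2,numpy as np
a=snapshot("scene");b=snapshot("top")
cv2.imwrite("pics/scene.png",a);cv2.imwrite("pics/top.png",b)
print(sense(),hold_point_z)
for n in("scene","top","wrist"):print(n,camera_params(n))
E
```

```text
pics
{'time': 0.1, 'joint_pos': array([-8.02954544e+01,  7.51230299e+00,  8.53240037e+01, -1.18222052e-03,
        8.72594191e+01, -4.89365080e+00]), 'qd': array([-0.02801329, -0.03276361, -0.18834875, -0.0425526 ,  0.07450744,
       -0.08017555]), 'joint_efforts': array([ 1.09931203e-03, -5.70950818e+01, -5.01943910e+01, -1.06724949e-04,
        8.04689247e-03,  2.20507661e-05]), 'tool_pos': array([ 151.14875176, -580.14326811,  230.3242032 ]), 'tcp_rot': array([-1.79904522e+02, -6.98956238e-03,  1.45982480e+01]), 'ft_force': array([ 0.65459744, -0.11351049,  0.1996636 ]), 'wrist_torque': array([-0.01286753,  0.02320505, -0.0039707 ]), 'finger_gap': 85.47896687981068} 18.700000000000003
scene {'fx': 444.0599235274936, 'fy': 444.0599235274936, 'cx': 321.22811380046414, 'cy': 237.1373797913507, 'R': array([[-0.37669287,  0.92616393, -0.01796853],
       [ 0.66138334,  0.25531764, -0.70525526],
       [-0.6485943 , -0.27754871, -0.70872572]]), 't': array([ 166.71573021, -279.74586495, 1190.60605408])}
top {'fx': 608.5071093986164, 'fy': 608.5071093986164, 'cx': 316.8855109578555, 'cy': 237.35691907040953, 'R': array([[ 0.00488686, -0.99997541,  0.00502907],
       [-0.99349055, -0.00542742, -0.11378515],
       [ 0.11380965, -0.00444028, -0.99349265]]), 't': array([  38.20856118,  513.36088353, 1378.550166  ])}
wrist {'fx': 356.92908447949276, 'fy': 356.92908447949276, 'cx': 309.56125239941474, 'cy': 236.88867373631254, 'tool_from_camera': array([[ 6.84983334e-04, -9.44847913e-01, -3.27508704e-01,
         8.50587380e+01],
       [ 9.99999540e-01,  4.27292430e-04,  8.58776133e-04,
         2.42102229e-01],
       [-6.71470848e-04, -3.27509142e-01,  9.44847771e-01,
        -1.42981144e+02],
       [ 0.00000000e+00,  0.00000000e+00,  0.00000000e+00,
         1.00000000e+00]])}
```

View pics/scene.png

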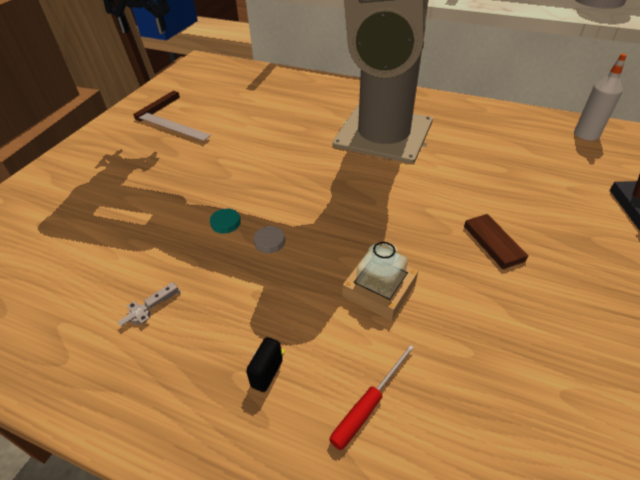

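View pics/top.png

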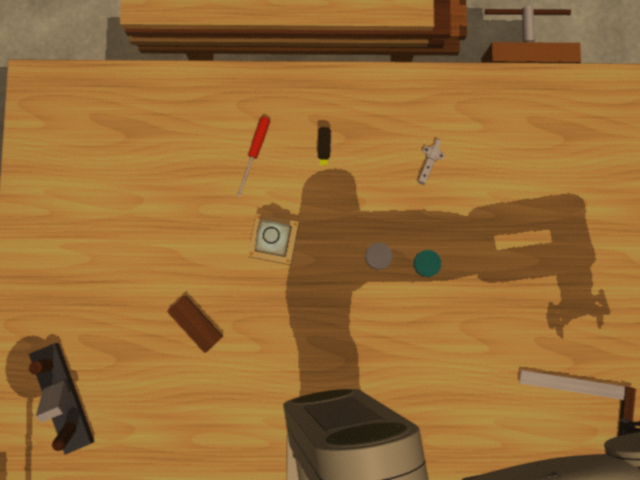

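The lid candidates are the grey disc at top (378,256) / scene (269,239) and the turquoise disc at top (427,264) / scene (225,220). The lid is steel, so I choose the grey one. The jar mouth is at top (271,236).

```bash
cat > h.py <<'E'
from bench import *
import cv2,numpy as np
from scipy.spatial.transform import Rotation as Ro
def tool():
    s=sense();return Ro.from_euler('xyz',s['tcp_rot'],degrees=True).as_matrix(),np.array(s['tool_pos']),s
def cam(n):
    c=camera_params(n)
    if n=='wrist':
        R,p,_=tool();T=c['tool_from_camera'];Rw=R@T[:3,:3];o=R@T[:3,3]+p
        return c,Rw,o
    return c,c['R'].T,-c['R'].T@c['t']
def ray(C,u,v,z):
    c,Rw,o=C
    d=Rw@np.array([(u-c['cx'])/c['fx'],(v-c['cy'])/c['fy'],1]);return o+d*(z-o[2])/d[2]
def delta(X,yaw=None):
    R,p,s=tool();print('pos',p.round(1),'rot',np.round(s['tcp_rot'],2),'t',s['time'],'shift in tool',(R.T@(np.array(X)-p)).round(1))
def st():
    s=sense();print('t',round(s['time'],2),s['tool_pos'].round(2),s['tcp_rot'].round(2),'F',s['ft_force'].round(2),'M',s['wrist_torque'].round(3),'gap',round(s['finger_gap'],2),'q',s['joint_pos'].round(1))
E
python3 - <<'E'
from h import *
for n,l,m in(('top',(378,256),(271,236)),('scene',(269,234),(384,250))):
    C=cam(n);print(n,'lid',ray(C,*l,16.5).round(1),'mouth',ray(C,*m,108).round(1))
c=np.vstack([np.hstack([cv2.resize(cv2.imread('pics/top.png')[y-50:y+50,x-50:x+50],(400,400),interpolation=3) for x,y in((385,256),(271,236))])])
cv2.imwrite('pics/c1.png',c)
X=(ray(cam('top'),378,256,16.5)); X[2]=200;delta(X)
E
```

```text
top lid [ 471.7 -101.6   16.5] mouth [506.6 141.4 108. ]
scene lid [ 470.6 -102.8   16.5] mouth [514.8 144.4 108. ]
pos [ 151.1 -580.1  230.3] rot [-1.799e+02 -1.000e-02  1.460e+01] t 0.1 shift in tool [ 430.8 -382.2   31. ]
```

View pics/c1.png

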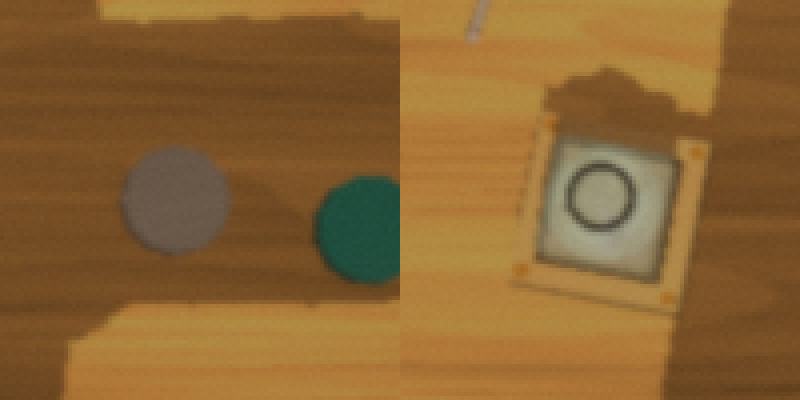

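The crop shows the grey 12-sided lid at the left, with the turquoise one as the decoy, and the jar in its block with the ring at the right. Next I move to above the lid.

Request:
servo_tool:
  motion:
    - [85,36,-32,3,0,0,0]
    - [85,36,-32,3,0,0,0]
    - [85,36,-32,3,0,0,0]
    - [85,36,-32,3,0,0,0]
    - [85,36,-32,3,0,0,0]
    - [85,36,-32,3,0,0,0]
    - [85,36,-32,3,0,0,0]
    - [85,36,-32,3,0,0,0]
    - [85,36,-32,3,0,0,0]
    - [85,36,-32,3,0,0,0]

```text
time: 1.1
tool_pos: [422.6, -168.6, 195.0]
tcp_rot: [-179.6, 0.1, 14.0]
ft_force: [0.6, -1.5, -0.3]
finger_gap: 85.1
```

Request:
servo_tool:
  motion:
    - [85,0,0,4,0,0,-0.14]
    - [85,0,0,4,0,0,-0.14]
    - [85,0,0,4,0,0,-0.14]
    - [85,0,0,4,0,0,-0.14]
    - [85,0,0,4,0,0,-0.14]
    - [85,0,0,4,0,0,-0.14]
    - [85,0,0,4,0,0,-0.14]
    - [85,0,0,4,0,0,-0.14]
    - [85,0,0,4,0,0,-0.14]
    - [85,0,0,0,0,0,0]

```text
time: 2.1
tool_pos: [423.1, -157.8, 152.9]
tcp_rot: [-179.4, -0.7, 89.6]
ft_force: [0.1, -0.6, -0.2]
finger_gap: 85.2
```

```bash
python3 - <<'E'
from h import *
delta([471.3,-102,115])
E
```

```text
pos [ 423.1 -157.8  152.9] rot [-179.43   -0.72   89.57] t 2.1 shift in tool [55.7 48.2 38.2]
```

Request:
servo_tool:
  motion:
    - [85,28,24,13,0,0,0]
    - [85,27,24,12,0,0,0]
    - [85,0,0,12,0,0,0]
    - [85,0,0,0,0,0,0]

```text
time: 2.5
tool_pos: [472.6, -102.1, 115.5]
tcp_rot: [-179.5, -0.7, 88.5]
ft_force: [-0.1, -0.6, -1.4]
finger_gap: 85.3
```

```bash
python3 - <<'E'
from h import *
st();C=cam('wrist');im=snapshot('wrist');cv2.imwrite('pics/w1.png',im)
import pickle;pickle.dump(C,open('w1.pkl','wb'))
E
```

```text
t 2.5 [ 472.57 -102.14  115.48] [-179.45   -0.66   88.45] F [-0.15 -0.58 -1.39] M [0.031 0.058 0.098] gap 85.27 q [-18.6  -5.1 110.4   0.5  75.4 -17.2]
```

View pics/w1.png

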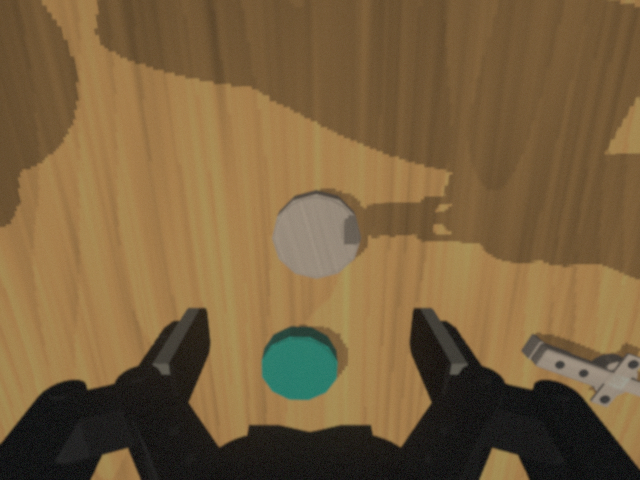

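The wrist view shows the lid at (317,235), facets visible, and the turquoise one at (300,362).

```bash
python3 - <<'E'
from h import *
import pickle;C=pickle.load(open('w1.pkl','rb'));im=cv2.imread('pics/w1.png')
hsv=cv2.cvtColor(cv2.GaussianBlur(im,(3,3),0),cv2.COLOR_BGR2HSV)
print(hsv[235,317],hsv[200,285],hsv[270,300],hsv[230,352],hsv[290,320],hsv[215,340])
# rectify z=16.5 plane: 4 px/mm, centred on (472,-102), rows=-x? use u=(x-422)*4, v=(y+152)*4
w=np.float32([[440,-130],[500,-130],[500,-70],[440,-70]])
c,Rw,o=C
def pr(X):
    q=Rw.T@(np.array(X)-o);return [q[0]/q[2]*c['fx']+c['cx'],q[1]/q[2]*c['fy']+c['cy']]
H=cv2.getPerspectiveTransform(np.float32([pr([*a,16.5]) for a in w]),((w-np.float32([422,-152]))*6).astype(np.float32))
r=cv2.warpPerspective(im,H,(600,600),flags=cv2.INTER_CUBIC);cv2.imwrite('pics/r1.png',r)
h=cv2.cvtColor(r,cv2.COLOR_BGR2HSV)
for smax,vmin in((70,0),(60,0),(70,110),(70,125)):
    m=((h[...,1]<smax)&(h[...,2]>vmin)).astype(np.uint8);m=cv2.morphologyEx(m,cv2.MORPH_OPEN,np.ones((9,9)))
    k=max(cv2.findContours(m,0,1)[0],key=cv2.contourArea);k=cv2.convexHull(k)
    (cx,cy),(a,b),an=cv2.minAreaRect(k)
    e=np.diff(np.vstack([k[:,0],k[:1,0]]),axis=0).astype(float);L=np.hypot(*e.T);th=np.arctan2(e[:,1],e[:,0])
    z=np.sum(L*np.exp(12j*th))/L.sum();(ex,ey),rad=cv2.minEnclosingCircle(k)
    print(smax,vmin,'rect',cx/6+422,cy/6-152,a/6,b/6,an%30,'harm',np.degrees(np.angle(z))/12%30,abs(z),'circ',ex/6+422,ey/6-152,rad/3)
delta([472,-102,115])
E
```

```text
[ 17  50 152] [ 16 134 165] [ 17  48 153] [ 17  50 103] [ 17 135 168] [ 16  47 151]
70 0 rect 476.65025838216144 -100.1393076578776 60.9643809000651 63.27687072753906 13.840696334838867 harm 14.023223574919689 0.7516822109302255 circ 477.1666666666667 -100.08333333333334 64.87534586588542
60 0 rect 476.65196736653644 -100.10784403483072 60.39137268066406 62.61461385091146 14.03624439239502 harm 14.009093468618167 0.7503109143346764 circ 477.0 -100.16666666666666 64.04255676269531
70 110 rect 476.3778889973958 -100.98934936523438 60.08845520019531 61.73761494954427 13.448616027832031 harm 13.253793463173835 0.7863228673343666 circ 477.01666768391925 -100.6499989827474 63.73248291015625
70 125 rect 475.8919321695964 -101.32837931315103 58.9854990641276 61.30418395996094 13.448614120483398 harm 13.384784724870139 0.8417384070461947 circ 477.0291493733724 -100.94310506184897 63.406168619791664
pos [ 473.1 -102.4  116.5] rot [-179.54   -0.65   88.44] t 2.55 shift in tool [ 0.4 -1.1  1.5]
```

View pics/r1.png

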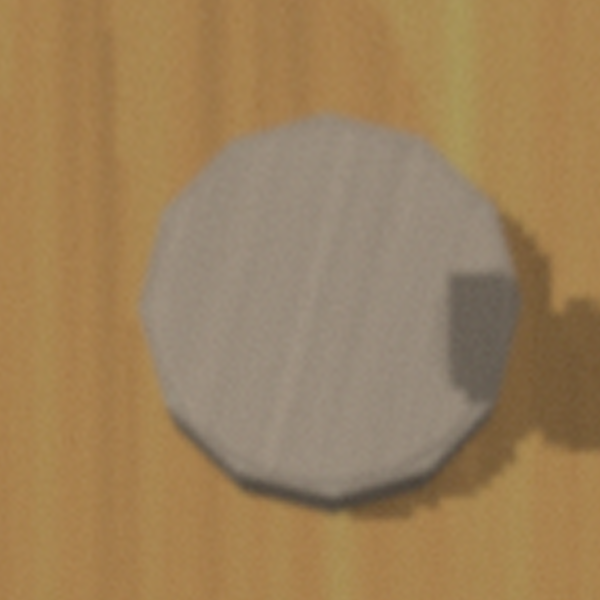

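Request:
servo_tool:
  motion:
    - [85,1,2.5,15,0,0,0]
    - [85,0,0,20,0,0,-0.135]
    - [85,0,0,20,0,0,-0.135]
    - [85,0,0,20,0,0,0]
    - [72,0,0,20,0,0,0]
    - [72,0,0,5,0,0,0]
    - [72,0,0,0,0,0,0]
  force: 40

```text
time: 3.25
tool_pos: [476.4, -107.0, 20.3]
tcp_rot: [179.9, -0.4, 103.5]
ft_force: [1.1, -0.5, -0.5]
finger_gap: 72.1
```

```bash
python3 - <<'E'
from h import *
st();delta([475.8,-101.2,5])
E
```

```text
t 3.25 [ 476.44 -106.99   20.34] [179.91  -0.41 103.53] F [ 1.08 -0.52 -0.51] M [-0.035  0.001 -0.001] gap 72.07 q [-19.    2.8 113.6   0.4  63.7 -32.7]
pos [ 476.4 -107.    20.3] rot [179.91  -0.41 103.53] t 3.25 shift in tool [ 5.7  0.7 15.4]
```

Request:
servo_tool:
  motion:
    - [72,5.5,0.5,8,0,0,-0.008]
    - [72,0,0,6,0,0,0]
    - [72,0,0,0,0,0,0]

```text
time: 3.55
tool_pos: [477.4, -102.3, 8.4]
tcp_rot: [179.7, -0.3, 103.9]
ft_force: [-0.1, 0.3, 0.3]
finger_gap: 72.4
```

Request:
servo_tool:
  motion:
    - [72,0,0,2,0,0,0]
    - [72,0,0,2,0,0,0]
    - [72,0,0,1,0,0,0]

```text
time: 3.85
tool_pos: [478.5, -102.4, 4.3]
tcp_rot: [179.6, -0.2, 103.9]
ft_force: [-0.8, 0.4, -0.4]
finger_gap: 72.2
```

```bash
python3 - <<'E'
from h import *
st();delta([475.8,-101.2,5]);im=snapshot('wrist');cv2.imwrite('pics/w2.png',im)
E
```

```text
t 3.85 [ 478.48 -102.4     4.27] [179.6   -0.21 103.91] F [-0.82  0.41 -0.45] M [0.031 0.023 0.006] gap 72.18 q [-18.4   4.2 114.1   0.4  61.4 -32.5]
pos [ 478.5 -102.4    4.3] rot [179.6   -0.21 103.91] t 3.85 shift in tool [ 1.8 -2.3 -0.7]
```

View pics/w2.png

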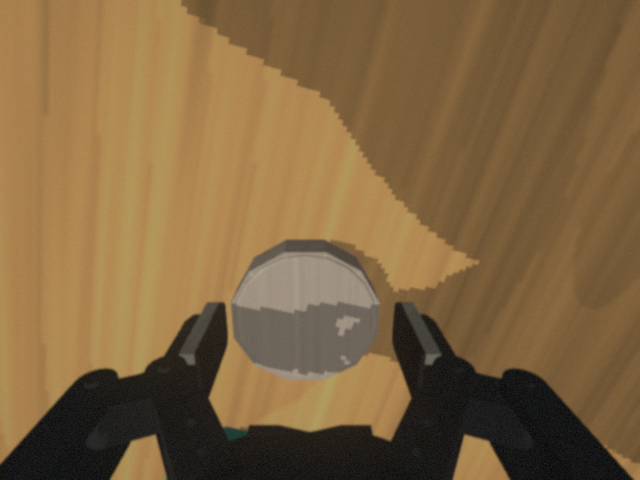

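The lid sits between the fingers: lid centre about (305,312), jaw middle about (309). I check its position in the tool frame.

```bash
python3 - <<'E'
from h import *
C=cam('wrist')
for u,v in((305,380),(305,250),(233,312),(379,312)):print(ray(C,u,v,16.5).round(1))
R,p,_=tool();c=(ray(C,305,380,16.5)+ray(C,305,250,16.5))/2;print(c,R.T@(c-p))
E
```

```text
[ 483.8 -131.1   16.5]
[469.  -70.2  16.5]
[ 446.4 -104.3   16.5]
[505.7 -89.9  16.5]
[ 476.40103005 -100.66758254   16.5       ] [  2.18325936  -1.41249174 -12.35866492]
```

Shift 2 mm along tool x and feel for the bench in 1 mm steps.

Request:
servo_tool:
  motion:
    - [66,2,-1.5,0,0,0,0]
    - [66,0,0,2,0,0,0]
    - [66,0,0,2,0,0,0]
    - [66,0,0,0,0,0,0]

```text
time: 4.3
tool_pos: [476.4, -100.6, -0.0]
tcp_rot: [179.6, -0.2, 103.9]
ft_force: [-1.2, -0.8, -0.6]
finger_gap: 65.9
```

Request:
servo_tool:
  motion:
    - [66,0,0,1.5,0,0,0]
    - [66,0,0,1.5,0,0,0]

```text
time: 4.5
tool_pos: [476.6, -100.7, -3.1]
tcp_rot: [179.6, -0.2, 103.9]
ft_force: [0.0, 1.1, -0.3]
finger_gap: 65.9
```

Request:
servo_tool:
  motion:
    - [66,0,0,1.5,0,0,0]
    - [66,0,0,1,0,0,0]

```text
time: 4.7
tool_pos: [476.5, -100.7, -5.9]
tcp_rot: [179.6, -0.2, 103.9]
ft_force: [-1.0, 0.4, -0.2]
finger_gap: 65.9
```

Request:
servo_tool:
  motion:
    - [55,0,0,-1.5,0,0,0]
    - [50,0,0,0,0,0,0]
    - [50,0,0,0,0,0,0]
    - [50,0,0,0,0,0,0]
    - [50,0,0,0,0,0,0]
  force: 60

```text
time: 5.2
tool_pos: [476.4, -100.9, -4.4]
tcp_rot: [179.6, -0.2, 103.9]
ft_force: [0.1, 0.7, -1.7]
finger_gap: 60.8
```

Request:
servo_tool:
  motion:
    - [50,0,0,-15,0,0,0]
    - [50,0,0,-30,0,0,0]
    - [50,0,0,-45,0,0,0]
    - [50,0,0,-45,0,0,0]
    - [50,0,0,-30,0,0,0]
    - [50,0,0,0,0,0,0]

```text
time: 5.8
tool_pos: [472.4, -100.6, 163.3]
tcp_rot: [-180.0, -0.5, 103.9]
ft_force: [0.9, 0.4, -0.5]
finger_gap: 60.5
```

```bash
python3 - <<'E'
from h import *
st();C=cam('wrist');im=snapshot('wrist');cv2.imwrite('pics/w3.png',im)
delta([510,142,165])
E
```

```text
t 5.8 [ 472.35 -100.63  163.29] [-180.     -0.45  103.91] F [ 0.88  0.37 -0.5 ] M [ 0.001 -0.019  0.003] gap 60.49 q [-18.4  -8.3 108.1   0.4  80.4 -32.4]
pos [ 471.5 -100.3  161.1] rot [-179.88   -0.53  103.91] t 5.85 shift in tool [226.   95.7  -2. ]
```

View pics/w3.png

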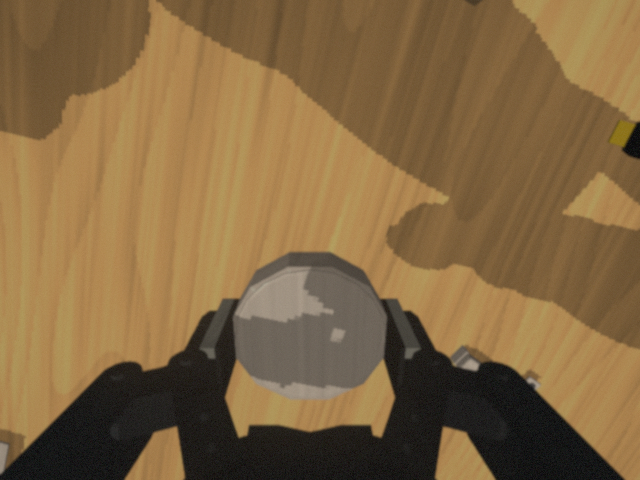

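The lid is held, its top centre at about (310,330). Next I move so that the wrist camera stands over the mouth.

Request:
servo_tool:
  motion:
    - [50,28,19,-8,0,0,0]
    - [50,28,19,-8,0,0,0]
    - [50,28,19,-8,0,0,0]
    - [50,28,19,-8,0,0,0]
    - [50,28,19,-8,0,0,0]
    - [50,0,0,0,0,0,0]
    - [50,0,0,0,0,0,0]

```text
time: 6.55
tool_pos: [525.7, 63.5, 188.6]
tcp_rot: [-178.8, -0.8, 103.7]
ft_force: [-0.5, 0.3, -0.7]
finger_gap: 60.3
```

```bash
python3 - <<'E'
from h import *
import pickle
st();C=cam('wrist');im=snapshot('wrist');cv2.imwrite('pics/w4.png',im);pickle.dump((C,tool()),open('w4.pkl','wb'))
c=im[0:300,150:550];cv2.imwrite('pics/w4c.png',cv2.resize(c,(800,600),interpolation=3))
E
```

```text
t 6.55 [525.67  63.49 188.63] [-178.82   -0.84  103.73] F [-0.45  0.29 -0.74] M [0.006 0.024 0.014] gap 60.33 q [  1.   -0.8  98.4   0.6  83.8 -12.9]
```

View pics/w4c.png

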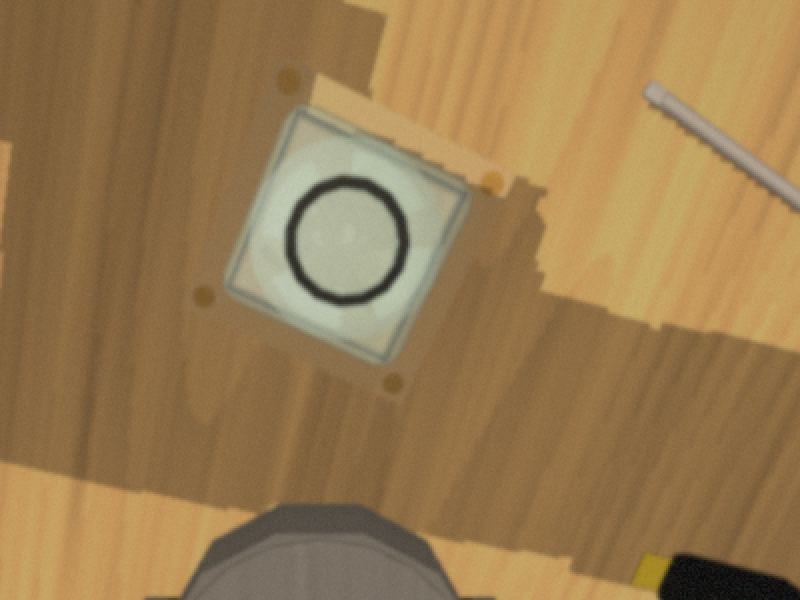

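The dark rubber ring is at crop (348,241), which is full (324,120). I measure it, and the lid's place in the tool frame.

```bash
python3 - <<'E'
from h import *
import pickle
C,(R,p,s)=pickle.load(open('w4.pkl','rb'));im=cv2.imread('pics/w4.png')
g=cv2.cvtColor(im,cv2.COLOR_BGR2GRAY)
m=np.zeros_like(g);m[80:165,285:365]=(g[80:165,285:365]<75)
k=max(cv2.findContours(m,0,1)[0],key=cv2.contourArea);e=cv2.fitEllipse(k);print(e)
M=ray(C,*e[0],108);print('mouth',M)
# ring diameter check
print([np.linalg.norm(ray(C,e[0][0]+e[1][0]/2,e[0][1],108)-M)*2])
# lid centre in tool frame at tool z=-20.9
c=camera_params('wrist');T=c['tool_from_camera']
def tr(u,v,z):
    d=T[:3,:3]@np.array([(u-c['cx'])/c['fx'],(v-c['cy'])/c['fy'],1]);return T[:3,3]+d*(z-T[2,3])/d[2]
for u,v in((310,398),(310,266),(234,330),(387,330)):print(tr(u,v,-20.9).round(1))
# lug view: polar unwrap around ring centre, enhanced
big=cv2.createCLAHE(4,(4,4)).apply(g[60:185,260:390]);cv2.imwrite('pics/lug.png',cv2.resize(big,(780,750)[:2] if 0 else (624,600),interpolation=3))
top=camera_params('top')
d=M+np.array([0,0,0]);L=R@((tr(310,398,-20.9)+tr(310,266,-20.9))/2*[1,1,0]);
tgt=[M[0]-L[0],M[1]-L[1],130];print(tgt);delta(tgt)
E
```

```text
((323.1567687988281, 120.0761947631836), (59.05349349975586, 62.201595306396484), 9.087089538574219)
mouth [513.07506505 144.27784114 108.        ]
[np.float64(35.255239893873316)]
[-31.3   0.7 -20.9]
[ 30.5   0.6 -20.9]
[  2.7 -29.6 -20.9]
[  2.7  31.3 -20.9]
[np.float64(512.3220195514517), np.float64(144.53216036438766), 130]
pos [525.5  63.4 188.5] rot [-178.82   -0.86  103.7 ] t 6.6 shift in tool [81.1  7.6 59.6]
```

View pics/lug.png

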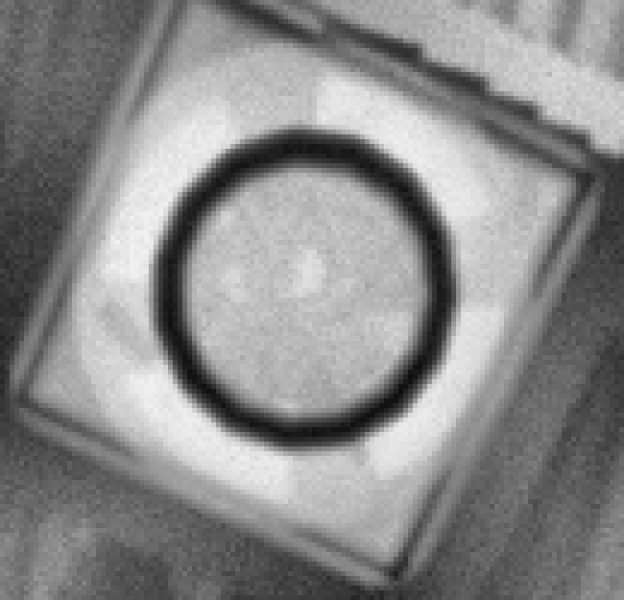

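The enhanced crop shows the four bright glass lugs with gaps about 9.5° anticlockwise of the tool axes (gap middles at about (275,90), (490,255), (335,490), (110,320)). Gaps lie at world yaw ≈113 mod 90. The lid's flats, and the brush lines on its top, suggest its lugs are at ≈104 mod 90. I go over the mouth, then turn and level.

Request:
servo_tool:
  motion:
    - [50,27,2.5,0,0,0,0]
    - [50,27,2.5,10,0,0,0]
    - [50,27,2.5,10,0,0,0]
    - [50,0,0,15,0,0,-0.08]
    - [50,0,0,10,0,0,-0.08]
    - [50,0,0,0,0,0,0]

```text
time: 7.2
tool_pos: [508.1, 139.3, 136.1]
tcp_rot: [-178.4, -1.1, 112.6]
ft_force: [-0.8, 0.0, -1.4]
finger_gap: 60.6
```

```bash
cat >> h.py <<'E'
def go(xy,z,yaw):
    R,p,s=tool();Rt=Ro.from_euler('xyz',[180,0,yaw],degrees=True).as_matrix()
    off=Rt[:,:2]@np.array([-0.4,0.7])
    X=np.array([xy[0]-off[0],xy[1]-off[1],z]);print('shift',(R.T@(X-p)).round(2),'rot',Ro.from_matrix(R.T@Rt).as_rotvec().round(4));st()
E
python3 - <<'E'
from h import *
go((513,144.3),118,113.2)
E
```

```text
shift [ 2.78  6.24 17.99] rot [-0.0275 -0.019  -0.0096]
t 7.2 [508.1 139.3 136.1] [-178.42   -1.08  112.63] F [-0.83  0.01 -1.39] M [ 0.017  0.036 -0.013] gap 60.62 q [  9.3   1.6 101.6   0.7  78.6 -13.5]
```

Request:
servo_tool:
  motion:
    - [50,2.8,6.2,5,-0.0275,-0.019,-0.0096]
    - [50,0,0,5,0,0,0]
    - [50,0,0,5,0,0,0]
    - [50,0,0,0,0,0,0]

```text
time: 7.6
tool_pos: [511.6, 140.5, 119.2]
tcp_rot: [-179.8, 0.0, 112.6]
ft_force: [-0.3, 0.3, -1.0]
finger_gap: 60.7
```

```bash
python3 - <<'E'
from h import *
go((513,144.3),116,113.2)
im=snapshot('wrist');cv2.imwrite('pics/w5.png',im)
st()
E
```

```text
shift [3.39 2.05 3.19] rot [-0.0034  0.     -0.0112]
t 7.6 [511.61 140.48 119.2 ] [-179.81    0.    112.56] F [-0.3   0.27 -0.98] M [-0.002 -0.031  0.008] gap 60.67 q [  9.8   1.7 103.4  -0.   75.2 -12.7]
t 7.65 [511.89 140.51 119.67] [-1.7984e+02  1.0000e-02  1.1256e+02] F [ 0.19 -0.54 -1.2 ] M [0.02  0.036 0.019] gap 60.59 q [  9.8   1.7 103.3  -0.   75.2 -12.7]
```

View pics/w5.png

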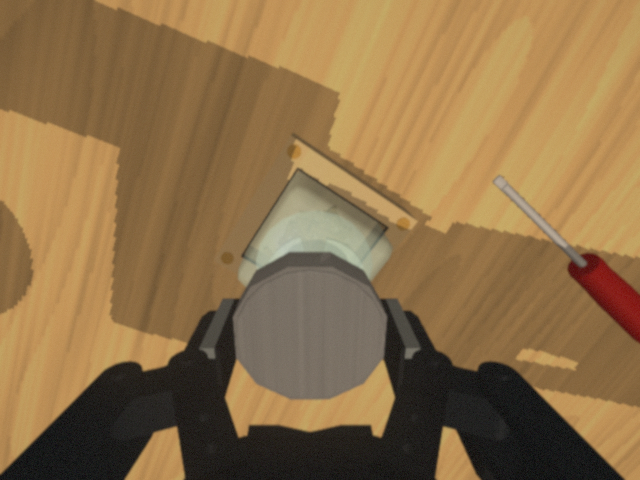

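The lid is over the jar, slightly short of it along tool x. I correct that and descend.

Request:
servo_tool:
  motion:
    - [50,3.4,1.7,3,-0.003,0,-0.011]
    - [50,0,0,4,0,0,0]
    - [50,0,0,4,0,0,0]
    - [50,0,0,0,0,0,0]

```text
time: 8.05
tool_pos: [513.0, 144.3, 108.8]
tcp_rot: [179.9, 0.0, 113.2]
ft_force: [-0.1, -0.1, -1.4]
finger_gap: 60.4
```

```bash
python3 - <<'E'
from h import *
go((513,144.3),105,113.2)
E
```

```text
shift [ 0.42 -0.72  3.76] rot [ 0.0015  0.0002 -0.0007]
t 8.05 [513.02 144.29 108.76] [1.7991e+02 1.0000e-02 1.1316e+02] F [-0.09 -0.13 -1.39] M [-0.009  0.026 -0.005] gap 60.43 q [ 10.2   2.4 103.8   0.   73.7 -13. ]
```

Request:
servo_tool:
  motion:
    - [50,0.4,-0.7,2,0,0,0]
    - [50,0,0,2,0,0,0]
    - [50,0,0,1,0,0,0]

```text
time: 8.35
tool_pos: [512.2, 144.5, 103.5]
tcp_rot: [179.9, 0.0, 113.2]
ft_force: [0.3, -1.1, -1.0]
finger_gap: 60.5
```

Request:
servo_tool:
  motion:
    - [50,0,0,1.5,0,0,0]
    - [50,0,0,1.5,0,0,0]

```text
time: 8.55
tool_pos: [512.3, 144.5, 100.4]
tcp_rot: [179.9, 0.0, 113.2]
ft_force: [-0.3, 0.4, -0.5]
finger_gap: 60.6
```

Request:
servo_tool:
  motion:
    - [50,0,0,1.5,0,0,0]
    - [50,0,0,1.5,0,0,0]

```text
time: 8.75
tool_pos: [512.4, 144.5, 97.2]
tcp_rot: [179.9, 0.0, 113.2]
ft_force: [0.2, 0.2, -1.7]
finger_gap: 60.2
```

Request:
servo_tool:
  motion:
    - [50,0,0,1,0,0,0]
    - [50,0,0,1,0,0,0]

```text
time: 8.95
tool_pos: [512.4, 144.5, 94.9]
tcp_rot: [179.9, 0.0, 113.2]
ft_force: [-0.1, 0.1, -0.9]
finger_gap: 60.5
```

Request:
servo_tool:
  motion:
    - [50,0,0,1,0,0,0]
    - [50,0,0,1,0,0,0]

```text
time: 9.15
tool_pos: [512.4, 144.5, 92.8]
tcp_rot: [179.9, 0.0, 113.2]
ft_force: [-0.2, 0.3, -1.3]
finger_gap: 60.2
```

Request:
servo_tool:
  motion:
    - [50,0,0,1,0,0,0]
    - [50,0,0,0.5,0,0,0]

```text
time: 9.35
tool_pos: [512.4, 144.5, 91.1]
tcp_rot: [179.9, 0.0, 113.2]
ft_force: [0.7, 0.7, -0.9]
finger_gap: 60.4
```

It went down in the gap with no contact. I feel for the seat.

Request:
servo_tool:
  motion:
    - [50,0,0,0.4,0,0,0]
    - [50,0,0,0.3,0,0,0]

```text
time: 9.55
tool_pos: [512.4, 144.5, 90.3]
tcp_rot: [179.9, 0.0, 113.2]
ft_force: [-0.2, -0.3, -1.6]
finger_gap: 60.4
```

Request:
servo_tool:
  motion:
    - [50,0,0,0.3,0,0,0]
    - [50,0,0,0.3,0,0,0]

```text
time: 9.75
tool_pos: [512.6, 144.6, 90.0]
tcp_rot: [179.9, 0.0, 113.2]
ft_force: [-1.0, -0.3, 1.7]
finger_gap: 60.5
```

```bash
python3 - <<'E'
from h import *
st()
E
```

```text
t 9.75 [512.57 144.57  90.01] [1.7987e+02 2.0000e-02 1.1317e+02] F [-1.02 -0.3   1.74] M [0.048 0.102 0.006] gap 60.46 q [ 10.2   3.6 104.7   0.   71.6 -12.9]
```

Seated: light contact at TCP z 90. Now I turn clockwise, watching Mz.

Request:
servo_tool:
  motion:
    - [50,0,0,0,0,0,0.05]
    - [50,0,0,0,0,0,0.05]

```text
time: 9.95
tool_pos: [512.8, 144.6, 90.2]
tcp_rot: [179.8, 0.0, 107.3]
ft_force: [-0.5, -0.6, 0.1]
finger_gap: 60.6
```

```bash
python3 -c "
from h import *
st()"
```

```text
t 9.95 [512.77 144.62  90.24] [1.7984e+02 1.0000e-02 1.0731e+02] F [-0.52 -0.63  0.06] M [-0.035 -0.014 -0.012] gap 60.59 q [ 10.2   3.5 104.7   0.   71.6  -7.1]
```

Request:
servo_tool:
  motion:
    - [50,0,0,0,0,0,0.05]
    - [50,0,0,0,0,0,0.05]

```text
time: 10.15
tool_pos: [512.8, 144.6, 90.2]
tcp_rot: [179.8, -0.0, 101.3]
ft_force: [-0.8, 0.7, -0.8]
finger_gap: 60.3
```

```bash
python3 -c "
from h import *
st()"
```

```text
t 10.15 [512.8  144.58  90.22] [179.83  -0.   101.34] F [-0.79  0.71 -0.79] M [-0.083  0.052 -0.046] gap 60.3 q [ 10.2   3.5 104.7   0.   71.6  -1.1]
```

Request:
servo_tool:
  motion:
    - [50,0,0,0.1,0,0,0.05]
    - [50,0,0,0,0,0,0.05]

```text
time: 10.35
tool_pos: [512.8, 144.6, 90.1]
tcp_rot: [179.8, -0.0, 95.4]
ft_force: [0.8, 0.2, -1.3]
finger_gap: 60.4
```

```bash
python3 -c "
from h import *
st()"
```

```text
t 10.35 [512.85 144.6   90.13] [ 1.7983e+02 -2.0000e-02  9.5360e+01] F [ 0.84  0.18 -1.3 ] M [-0.011  0.02  -0.003] gap 60.41 q [ 10.2   3.6 104.7   0.   71.6   4.9]
```

Request:
servo_tool:
  motion:
    - [50,0,0,0,0,0,0.05]
    - [50,0,0,0,0,0,0.05]

```text
time: 10.55
tool_pos: [512.8, 144.5, 90.0]
tcp_rot: [179.8, -0.0, 89.4]
ft_force: [-0.7, -0.8, -2.2]
finger_gap: 60.7
```

```bash
python3 -c "
from h import *
st()"
```

```text
t 10.55 [512.78 144.51  89.97] [ 1.7984e+02 -3.0000e-02  8.9390e+01] F [-0.66 -0.83 -2.21] M [-0.024 -0.117  0.07 ] gap 60.69 q [ 10.2   3.6 104.7  -0.   71.6  10.8]
```

Request:
servo_tool:
  motion:
    - [50,0,0,0.1,0,0,0.04]
    - [50,0,0,0.1,0,0,0.04]

```text
time: 10.75
tool_pos: [512.9, 144.4, 89.8]
tcp_rot: [179.8, -0.0, 84.6]
ft_force: [-0.1, -0.4, -0.1]
finger_gap: 60.6
```

```bash
python3 -c "
from h import *
st()"
```

```text
t 10.75 [512.88 144.42  89.79] [ 1.7983e+02 -3.0000e-02  8.4600e+01] F [-0.1  -0.37 -0.06] M [-0.037 -0.087  0.159] gap 60.62 q [ 10.2   3.6 104.7  -0.   71.6  15.6]
```

Request:
servo_tool:
  motion:
    - [50,0,0,0.1,0,0,0.04]
    - [50,0,0,0.1,0,0,0.04]

```text
time: 10.95
tool_pos: [513.0, 144.3, 89.7]
tcp_rot: [179.8, -0.0, 79.8]
ft_force: [-1.2, -0.3, -0.2]
finger_gap: 60.6
```

```bash
python3 -c "
from h import *
st()"
```

```text
t 10.95 [512.99 144.31  89.67] [ 1.7981e+02 -4.0000e-02  7.9850e+01] F [-1.15 -0.33 -0.15] M [-0.031 -0.062  0.256] gap 60.64 q [ 10.2   3.6 104.7  -0.   71.5  20.4]
```

Request:
servo_tool:
  motion:
    - [50,0,0,0.1,0,0,0.02]
    - [50,0,0,0.05,0,0,0.02]
    - [50,0,0,0.05,0,0,0.02]

```text
time: 11.25
tool_pos: [513.0, 144.3, 89.6]
tcp_rot: [179.8, -0.0, 76.3]
ft_force: [-0.3, -1.5, 0.1]
finger_gap: 60.3
```

```bash
python3 -c "
from h import *
st()"
```

```text
t 11.25 [513.05 144.27  89.56] [ 1.798e+02 -3.000e-02  7.627e+01] F [-0.31 -1.47  0.08] M [-0.003 -0.063  0.316] gap 60.34 q [ 1.020e+01  3.600e+00  1.047e+02 -1.000e-01  7.150e+01  2.400e+01]
```

Request:
servo_tool:
  motion:
    - [50,0,0,0.1,0,0,0.015]
    - [50,0,0,0.05,0,0,0.015]

```text
time: 11.45
tool_pos: [513.1, 144.2, 89.5]
tcp_rot: [179.8, -0.0, 74.4]
ft_force: [-0.2, -0.8, -0.1]
finger_gap: 60.8
```

```bash
python3 -c "
from h import *
st()"
```

```text
t 11.45 [513.06 144.25  89.47] [ 1.798e+02 -4.000e-02  7.443e+01] F [-0.24 -0.77 -0.11] M [-0.025  0.001  0.317] gap 60.82 q [ 1.020e+01  3.600e+00  1.047e+02 -1.000e-01  7.150e+01  2.580e+01]
```

Request:
servo_tool:
  motion:
    - [50,0,0,0.05,0,0,0.015]
    - [50,0,0,0.05,0,0,0.015]

```text
time: 11.65
tool_pos: [513.1, 144.2, 89.4]
tcp_rot: [179.8, -0.0, 72.6]
ft_force: [-0.9, -0.4, 0.2]
finger_gap: 60.5
```

```bash
python3 -c "
from h import *
st()"
```

```text
t 11.65 [513.08 144.22  89.4 ] [ 1.7979e+02 -4.0000e-02  7.2590e+01] F [-0.94 -0.44  0.2 ] M [-0.089 -0.029  0.367] gap 60.48 q [ 1.020e+01  3.600e+00  1.047e+02 -1.000e-01  7.150e+01  2.770e+01]
```

Request:
servo_tool:
  motion:
    - [50,0,0,0.05,0,0,0.015]
    - [50,0,0,0.05,0,0,0.015]

```text
time: 11.85
tool_pos: [513.1, 144.2, 89.4]
tcp_rot: [179.8, -0.0, 70.7]
ft_force: [-0.6, -0.5, -0.5]
finger_gap: 60.4
```

```bash
python3 -c "
from h import *
st()"
```

```text
t 11.85 [513.14 144.2   89.37] [ 1.7978e+02 -4.0000e-02  7.0730e+01] F [-0.63 -0.46 -0.49] M [-0.048  0.033  0.394] gap 60.36 q [ 1.020e+01  3.600e+00  1.047e+02 -1.000e-01  7.150e+01  2.950e+01]
```

Request:
servo_tool:
  motion:
    - [50,0,0,0.05,0,0,0.015]
    - [50,0,0,0.05,0,0,0.015]

```text
time: 12.05
tool_pos: [513.2, 144.2, 89.3]
tcp_rot: [179.8, -0.1, 68.9]
ft_force: [-1.0, -1.2, -0.0]
finger_gap: 60.5
```

```bash
python3 -c "
from h import *
st()"
```

```text
t 12.05 [513.16 144.19  89.3 ] [ 1.7978e+02 -5.0000e-02  6.8860e+01] F [-1.   -1.16 -0.03] M [-0.068  0.036  0.428] gap 60.48 q [ 1.020e+01  3.600e+00  1.047e+02 -1.000e-01  7.150e+01  3.140e+01]
```

Request:
servo_tool:
  motion:
    - [50,0,0,0,0,0,0.012]

```text
time: 12.15
tool_pos: [513.1, 144.2, 89.2]
tcp_rot: [179.8, -0.0, 68.1]
ft_force: [-0.3, -1.0, -0.9]
finger_gap: 60.2
```

```bash
python3 -c "
from h import *
st()"
```

```text
t 12.15 [513.12 144.2   89.24] [ 1.7979e+02 -5.0000e-02  6.8110e+01] F [-0.33 -1.01 -0.88] M [-0.135 -0.037  0.427] gap 60.16 q [ 1.020e+01  3.600e+00  1.047e+02 -1.000e-01  7.150e+01  3.210e+01]
```

Request:
servo_tool:
  motion:
    - [66,0,0,0,0,0,0]
    - [75,0,0,0,0,0,0]
    - [80,0,0,0,0,0,0]
    - [80,0,0,0,0,0,0]

```text
time: 12.55
tool_pos: [513.4, 144.4, 89.4]
tcp_rot: [179.8, -0.1, 68.0]
ft_force: [-0.7, 0.1, 0.2]
finger_gap: 79.9
```

Request:
servo_tool:
  motion:
    - [80,0,0,-5,0,0,0]
    - [80,0,0,-15,0,0,0]
    - [80,0,0,-25,0,0,0]
    - [80,0,0,-30,0,0,0]
    - [80,0,0,-30,0,0,0]
    - [80,0,0,0,0,0,0]
    - [80,0,0,0,0,0,0]

```text
time: 13.25
tool_pos: [513.3, 144.5, 204.7]
tcp_rot: [179.6, -0.2, 68.0]
ft_force: [-0.6, -0.0, 0.1]
finger_gap: 79.8
```

```bash
python3 - <<'E'
from h import *
st();a=snapshot('wrist');b=snapshot('scene')
cv2.imwrite('pics/f.png',np.hstack([cv2.resize(a,(400,300)),cv2.resize(b[200:320,300:460],(400,300),interpolation=3)]))
E
```

```text
t 13.25 [513.26 144.46 204.69] [179.63  -0.2   68.01] F [-0.6  -0.03  0.15] M [ 0.01   0.054 -0.054] gap 79.81 q [10.2 -2.5 98.3 -0.  83.8 32.2]
```

View pics/f.png

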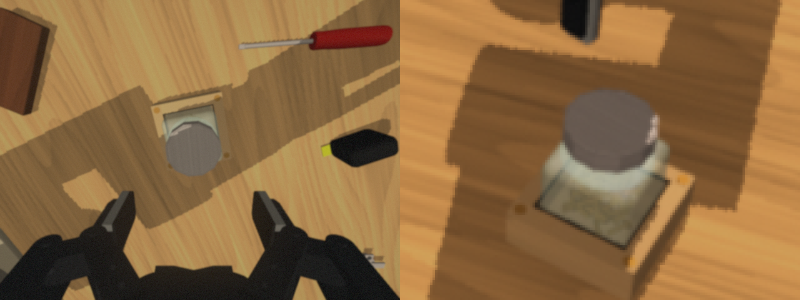

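The lid sits level on the jar (wrist panel (193,148), scene panel (610,128)). The gripper is well clear and the other things look undisturbed, so I hand in.

```bash
python3 -c "
from bench import *
print(hand_in())"
```

```text
the job is handed in; nothing more can be done
None
```

I put the grey steel lid on the jar and turned it clockwise until it was snug. Then I let go, raised the gripper clear and handed the job in at about 13 s.

- **Fit:** The lugs dropped into the gaps with no contact. The lid touched its seat with the gripper at z ≈ 90 mm, which matches the lid's lower edge at about 95 mm.
- **Tightening:** I turned it about 45°. It ran free for roughly the first 20°, then the torque climbed steadily to a last reading of 0.43 N m while turning slowly. That is within 0.35–0.55, and the highest reading was also 0.43, though readings scatter by about 0.03.
- **Last check:** In the final picture the lid sits level on the jar and the gripper is clear. The driver, tape and offcut look undisturbed; the hinge was barely in view.
- **Disagreements:** The top camera placed the lid about 5 mm and the mouth about 6 mm away in x from the wrist camera. I trusted the wrist camera, and the fit bore it out. The last 0.8° of turning did not raise the torque reading.

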